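Sweep the bench block and snap the bending former onto it

TASK

The nylon bending former has to go onto the steel bench block: with the wooden scraper block, sweep the five sharp brass offcuts off the block's face into the catch tray at its front end (no fingers on them), then put the scraper down on the desk, clear of the block and its tray. Set the former squarely over the block, the right way up and with its horn running lengthways, and press it down between the two spring catches until both snap over its edges and it lies fully home. Then go on holding it and pressing it down, with 10 to 20 N, so that I can do up its end screw: finish in that pose, still pressing, without letting go, and leave the other things on the desk alone.

Things in the scene. Friction and masses are not known exactly. Their poses are not given: they have to be found in the camera images.
- cradle: aluminium bed screwed to the desk, with the steel bench block on it (111 mm along x, 98 mm along y). Origin: on the desk under the block's centre; z up; -x points to the catch tray at the front end, +x to the rear. Spring catches stand at the block's y sides. Behind the block stands a post, 35 mm high, with a brass end screw: x = 69 to 89 mm, y = -12 to 12 mm
- face (a point): centre of the bench block's flat top face, 32 mm above the desk, axes as the cradle's. The offcuts lie on it at the start, within 50 mm of this point
- block: the ground steel bench block itself, fixed in the cradle: 98 x 111 x 20 mm, the 111 mm along the cradle's x. Origin: centre of its underside, 12 mm above the desk; its own axes are turned a quarter turn from the cradle's. The seated former's weight and the catches load it with about 5 N; your push comes on top
- tray (a point): centre of the open catch tray's floor, 87 mm towards -x from the block's centre and 3 mm above the desk, axes as the cradle's. Inside it measures 59 mm along x and 128 mm along y; its walls are 14 mm high, and the block's front end forms its fourth side, so that what is pushed over that edge drops in
- catch_left (a joint): spring catch in the middle of the block's +y side: a steel leaf 28 mm wide, hinged at the bed, with a rolled bead 10 mm above the face; its top is 19 mm above the face. 0 rad at rest, positive when pushed outward, springs back (1.9 N m/rad). The former's edge pushes it out to about 0.12 rad as it passes; snapped over the seated former it reads 0 to 0.06
- catch_right (a joint): the same kind of spring catch at the block's -y side; 91 mm are free between the two beads at rest
- former: loose white nylon bending former, 124 mm along x, 97 mm along y, 59 mm tall, about 0.26 kg: a slab 10 mm thick with a horn on top. Origin: centre under the lips on which it stands; z up. Either way round fits. Pressing it on takes 8 to 20 N, which drops suddenly as the catches snap over, 2 to 4 mm before it is home
- former_base (a point): centre of the slab's underside, 6 mm above the former's origin; it meets the face when home. Lips (70 mm wide) hang 6 mm below the slab at both x ends and go over the block's ends with 2.5 mm play each. The slab's y edges are snap rails: 89 mm wide at the underside, 97 mm at 7 mm above it, then sloping in again
- former_grip (a point): point inside the horn, 40 mm above the former's origin, a good TCP height. The horn runs along the former's x, 90 mm long and 26 mm wide (y), with flat parallel sides from 16 to 46 mm above the origin and a half-round top: close the fingers along the former's y
- scraper: loose wooden scraper block with a rubber foot, standing on its foot: 84 mm along y, 20 mm thick along x (the foot 16 mm), 55 mm tall, 0.09 kg. Origin: centre of the foot's underside; z up
- scraper_grip (a point): point in the middle of the scraper, 38 mm above its foot: TCP height for a grasp across the 20 mm thickness (fingers closing along the scraper's x)
- offcut_1: loose sawn brass offcut, strip, 17 x 8 x 5 mm, lying on the block's face at the start; origin: about the centre of its underside
- offcut_2: loose sawn brass offcut, L-shaped piece, 15 x 14 x 5 mm, lying on the block's face at the start; origin: about the centre of its underside
- offcut_3: loose sawn brass offcut, square piece, 13 x 11 x 6 mm, lying on the block's face at the start; origin: about the centre of its underside
- offcut_4: loose sawn brass offcut, short piece, 13 x 9 x 5 mm, lying on the block's face at the start; origin: about the centre of its underside
- offcut_5: loose sawn brass offcut, bar end, 16 x 7 x 6 mm, lying on the block's face at the start; origin: about the centre of its underside
- ring_mandrel: fixed bystander, to the right of the work and farther from the robot: steel ring mandrel on a post, its wooden handle rising to the left, 0.33 m tall. Origin on the desk; round foot and post from 0.06 m nearer to 0.06 m farther (x) and up to 0.15 m to the right of it, slanting bar and handle above 0.09 m up to 0.14 m to the left of it (y). Keep the arm clear of it: pass on the robot's side
- stone_box: bystander: small white carton, 27 x 27 x 40 mm, standing behind the work; leave it
- hammer: bystander: chasing hammer, 217 mm long, lying flat at the right of the work, roughly along x; leave it
- vial: bystander: little frosted vial, 18 mm wide and 28 mm tall, standing to the left of the work; leave it
There are look-alikes about, which are no part of the job. Several things have the shape of the scraper; the one meant has the colours described above.

How it is judged:
By the outcome, as a careful person would: the job done as asked, in the order asked, and still so for the second after the job is handed in, while the arm keeps its last pose, push and grip.
It also fails if it takes over 72 s, if anything falls off the work surface, if the arm or the gripper's body presses on something with over 40 N, if the wrist force passes 120 N, or if a joint passes its speed limit or range.

ROBOT

A 6-joint arm with a two-finger parallel gripper is mounted at the origin on a cart in front of the work surface, level with it; the furniture and walls round the work are solid. World frame = base frame: x ahead of the robot, y to its left, z up, the work surface at z = 0. Lengths are in mm, angles in rad, forces in N, time in s.
With the tool pointing down it reaches from about 275 to 750 mm from the base axis. Payload 10.2 kg.
Tool frame: the origin (TCP) lies between the finger pads, 19 mm behind the fingertips; this is the grasp point; z points along the fingers, y is the line along which they close (so a half turn about z gives the same grasp; the last joint's range is limited). The gripper opens to 85 mm and grips with 20 to 120 N. Pads are 22 mm wide; open, the fingers measure 114 mm over their backs; the gripper's body (76 mm by 85 mm) begins 54 mm behind the grasp point. The pads swing forward as they close: fully open they stand 13 mm farther back than shut.
Start: joints at [-1.444, 0.313, 1.498, -0, 1.331, -0.223], TCP at [179.91, -493.218, 249.994] pointing down, gripper open.
Joint ranges: [-2.94, 2.94], [-0.97, 2.17], [0.19, 2.56], [-1.23, 4.37], [0.02, 3.11], [-2.88, 2.88]. Speed limits (rad/s): [2.39, 2.39, 3.01, 3.14, 3.14, 3.14].

INTERFACE

Orientations are given as a unit quaternion [w, x, y, z].
In Python, from rig import sense, eyes, finish_job gives the robot as it stands.
- The arm moves only by the shell command python3 -m jog 'ROWS' [FORCE]. ROWS is JSON, a list of rows, each a list of 7 numbers: the shift along the tool's x, y, z in m, then the turn, a rotation vector about the tool's x, y, z in rad, then the finger opening in m, from 0 to 0.0854. In form: [[dx, dy, dz, rx, ry, rz, gripper], ...]. A call has 1 to 5 rows; each row shifts and turns the commanded pose from where the row before left it, along the tool's axes as they then stand; what a row does not reach is not made up. A row lasts 1/10 s, in which the tool goes at most 50 mm and 8.59 degrees, less where a joint would pass 70% of its speed; a pose out of reach is approached as far as the arm can. A call is refused whole if a number of a shift passes 0.05 or a number of a turn 0.15, either way. A call with a gripper value outside its range is refused whole. The fingers move at their own pace and stop on an object; FORCE is the grip in N (left out, the last holds). Time passes only in rows, so rows that do not move let the fingers close. It gives the time, the measured TCP pose, the force, the opening and the grip force at its end, in the units of the state.
- sense(): the state, without advancing time (a new reading comes with each control period).
- eyes.capture(name): name is "side" or "top"; returns the picture (420x560x3 uint8, red, green, blue); there is no depth.
- eyes.calibration(name): a dict with "fx", "fy", "cx", "cy" (pixels), "dist" ([k1, k2, p1, p2, k3] as OpenCV has them; the pictures are not rectified), "cam_to_world" (4x4, takes a point from camera to world coordinates). Camera axes: x right, y down, z forward; pixel columns grow to the right and rows downward; lengths in mm; the calibration is good to about 2 mm. A picture is of the moment at which its call begins. calibration takes no time and is no camera call.
- finish_job(): hands the job in; it is judged then, once.
The state is a dict: "time_s": time; "joints": joint angles; "dq": joint speeds; "tau": joint torques, N m; "eef_pos": TCP position; "ee_rot": TCP orientation; "force": force on the tool from outside, world axes, zero at the start; "wrist_torque": the same for the moment, N m; "grip_width": opening from 0.0 (shut) to 1.0 (fully open); "grip_force": force on a finger pad.
Only numpy, scipy, OpenCV 4.12 (cv2) and the standard library are available. Lean on these libraries where they do the work, as an engineer would, in place of code of your own. Each camera call takes 0.05 s, during which the arm holds its last target. There are 200 camera calls.

## Working session

There is one attempt and no reset: what is moved stays moved. The work goes in short steps, Python scripts to look and compute and a shell command to move; the robot and the scene stay as the last step left them, time stands still between calls to the robot, and variables do not carry over. Pictures are saved under pics/ and viewed, at most 10 in all, crops included, and the job is handed in when it is done.

```bash
mkdir -p pics; ls; python3 - <<'E'
from rig import sense, eyes
import cv2
s=sense();print(s)
for n in("top","side"):
    cv2.imwrite(f"pics/{n}0.png",eyes.capture(n)[:,:,::-1]); print(n,eyes.calibration(n))
E
```

```text
pics
{'time_s': 0.0, 'joints': array([-1.44438946e+00,  3.13405366e-01,  1.49845499e+00, -3.80703035e-05,
        1.33097012e+00, -2.23395581e-01]), 'dq': array([ 0.00012693, -0.00023716, -0.00114271,  0.00101545,  0.0005559 ,
       -0.0022278 ]), 'tau': array([ 1.29792884e-04, -4.12266254e+01, -2.59741187e+01, -1.36932263e-04,
        4.24539248e-03, -3.46801787e-08]), 'eef_pos': array([ 179.87560595, -492.97161908,  249.45115351]), 'ee_rot': array([-6.19076677e-04,  9.84742754e-01,  1.74015301e-01,  1.15359712e-05]), 'force': array([ 0.29933126,  1.04508338, -0.26417493]), 'wrist_torque': array([-0.00499049,  0.01608477, -0.00701218]), 'grip_force': 0.0, 'grip_width': 1.002010513969692}
top {'fx': 402.78514499760877, 'fy': 402.78514499760877, 'cx': 274.73442420415296, 'cy': 215.7370527531374, 'dist': array([-0.01078441,  0.        ,  0.        ,  0.        ,  0.        ]), 'cam_to_world': array([[-2.92186608e-02, -9.81563999e-01,  1.88887231e-01,
         3.15057582e+02],
       [-9.99324933e-01,  3.28952041e-02,  1.63579709e-02,
         9.43943045e+01],
       [-2.22698794e-02, -1.88281761e-01, -9.81862532e-01,
         9.57647763e+02],
       [ 0.00000000e+00,  0.00000000e+00,  0.00000000e+00,
         1.00000000e+00]])}
side {'fx': 446.95682669187295, 'fy': 446.95682669187295, 'cx': 278.1321204047503, 'cy': 216.72291419904658, 'dist': array([0.00754677, 0.        , 0.        , 0.        , 0.        ]), 'cam_to_world': array([[-9.92017876e-01, -8.28762919e-02,  9.50371135e-02,
         3.78068046e+02],
       [-1.24463557e-01,  5.22617671e-01, -8.43433218e-01,
         1.10497865e+03],
       [ 2.02325426e-02, -8.48529487e-01, -5.28761151e-01,
         7.07860631e+02],
       [ 0.00000000e+00,  0.00000000e+00,  0.00000000e+00,
         1.00000000e+00]])}
```

View pics/top0.png

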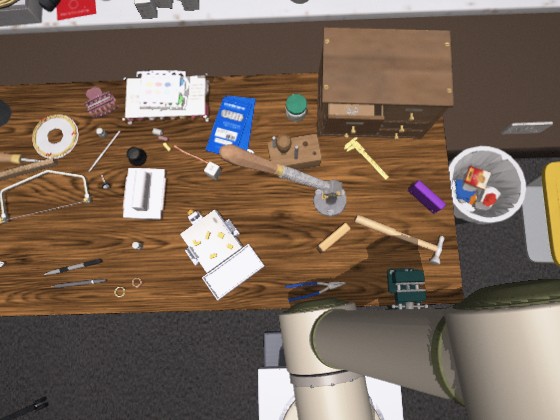

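View pics/side0.png

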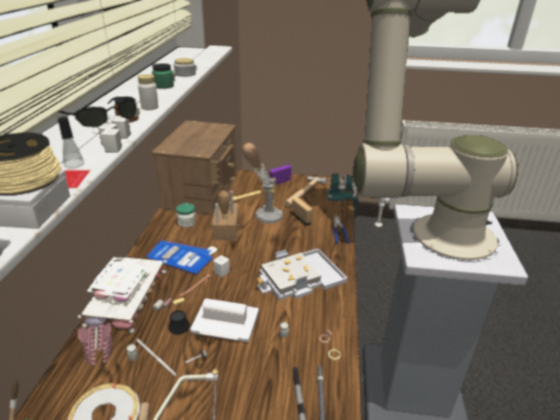

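The top view shows the cradle face at about (210,238) with the tray at (233,272), the former at (145,193), the vial at (137,245), the stone box at (212,170) and the hammer at (400,237).
Scraper candidates are the wooden block (335,237), the purple block (427,196) and the white/blue blocks at the rear (not wood). I choose the wooden one at (335,237) and check it in a crop.

```bash
cat > h.py <<'E'
import numpy as np, cv2
from rig import sense, eyes
def ray(n,uv):
    c=eyes.calibration(n);K=np.array([[c['fx'],0,c['cx']],[0,c['fy'],c['cy']],[0,0,1]])
    p=cv2.undistortPoints(np.array(uv,float).reshape(-1,1,2),K,np.array(c['dist'])).reshape(-1,2)
    T=np.array(c['cam_to_world']);d=np.c_[p,np.ones(len(p))]@T[:3,:3].T
    return T[:3,3],d
def onz(n,uv,z):
    o,d=ray(n,uv);return o+d*((z-o[2])/d[:,2])[:,None]
def proj(n,P):
    c=eyes.calibration(n);K=np.array([[c['fx'],0,c['cx']],[0,c['fy'],c['cy']],[0,0,1]])
    T=np.linalg.inv(np.array(c['cam_to_world']))
    return cv2.projectPoints(np.array(P,float).reshape(-1,1,3),cv2.Rodrigues(T[:3,:3])[0],T[:3,3],K,np.array(c['dist']))[0].reshape(-1,2)
def crop(img,x0,y0,x1,y1,k): return cv2.resize(img[y0:y1,x0:x1],None,fx=k,fy=k,interpolation=cv2.INTER_CUBIC)
E
python3 - <<'E'
from h import *
t=cv2.imread('pics/top0.png');s=cv2.imread('pics/side0.png')
a=crop(t,115,160,275,310,4)[:600]
cv2.imwrite('pics/c1.png',a)
b=np.hstack([crop(t,300,180,460,270,4)]);c=crop(s,225,160,385,220,4)
cv2.imwrite('pics/c2.png',np.vstack([b,c]))
E
```

```text
(no output)
```

View pics/c1.png

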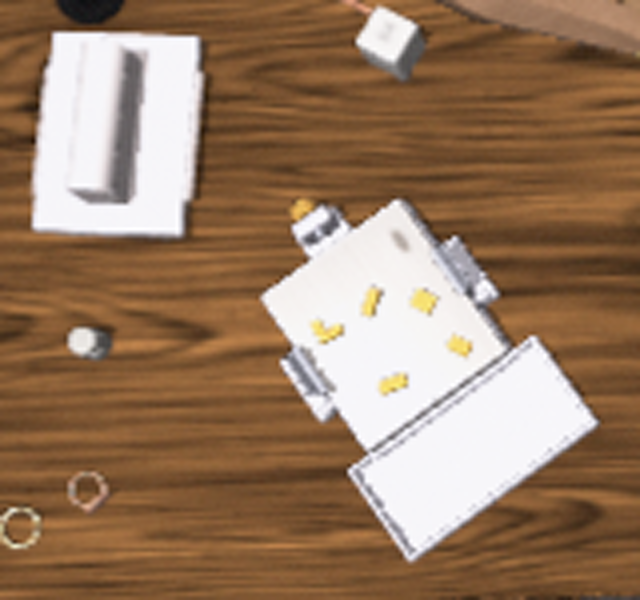

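View pics/c2.png

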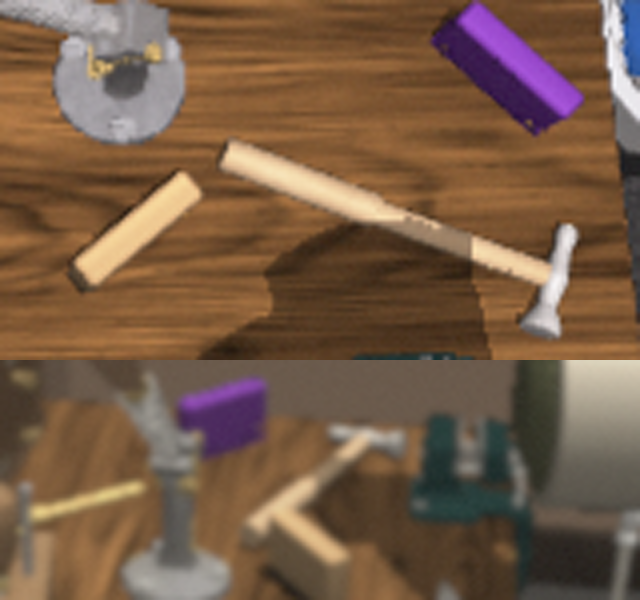

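The crops show the wooden scraper alone, standing upright at crop (137,228); the purple block is the look-alike. The face corners are at crop 1 (400,198), (262,297), (370,452) and (508,350). The former's slab corners are at (52,32), (200,37), (185,237) and (33,230).

```bash
python3 - <<'E'
from h import *
f=lambda P,x0,y0:[(x0+(a+.5)/4-.5,y0+(b+.5)/4-.5) for a,b in P]
np.set_printoptions(precision=1,suppress=True)
def rep(n,P,long):
    c=P.mean(0);e=[np.linalg.norm(P[i]-P[(i+1)%4]) for i in range(4)]
    print(n,c,'edges',np.round(e,1),[np.round(np.degrees(np.arctan2(*(P[(i+1)%4]-P[i])[[1,0]])),1) for i in range(4)])
rep('face',onz('top',f([(400,198),(262,297),(370,452),(508,350)],115,160),32),0)
rep('former',onz('top',f([(52,32),(200,37),(185,237),(33,230)],115,160),13),0)
rep('scr',onz('top',f([(70,265),(92,287),(202,190),(182,172)],300,180),55),0)
t=cv2.imread('pics/top0.png');hsv=cv2.cvtColor(t,cv2.COLOR_BGR2HSV)
m=np.zeros(t.shape[:2],np.uint8);r=hsv[218:258,312:355]
print(hsv[237,335])
m[218:258,312:355]=((r[...,2]>185)&(r[...,1]<150))*255
cs=max(cv2.findContours(m,0,1)[0],key=cv2.contourArea);b=cv2.boxPoints(cv2.minAreaRect(cs));print(cs.shape,b);rep('scrmask',onz('top',b,55),0)
# former blob
g=((hsv[...,1]<40)&(hsv[...,2]>200)).astype(np.uint8)*255;g[:,:120]=0;g[:,170:]=0;g[:165]=0;g[225:]=0
g=cv2.morphologyEx(g,3,np.ones((15,15)))
cs=max(cv2.findContours(g,0,1)[0],key=cv2.contourArea);rep('formask',onz('top',cv2.boxPoints(cv2.minAreaRect(cs)),13),0)
# offcuts
y=((hsv[...,1]>110)&(hsv[...,2]>190)&(hsv[...,0]>15)).astype(np.uint8);y[:,:180]=0;y[:,250:]=0;y[:225]=0;y[265:]=0
n,l,st,ce=cv2.connectedComponentsWithStats(y);print(onz('top',ce[1:],34),st[1:,4])
rep('hornish',onz('top',f([(85,40),(125,45),(105,195),(68,188)],115,160),52),0)
for n,z,p in(('mandrel',0,(330,198)),('vial',28,(136.6,245)),('hammer end',15,(356,219)),('hammerhead',15,(437,250)),('box',40,(212,169)),('plier',10,(315,290))):print(n,onz('top',[p],z))
E
```

```text
face [439.7 259.9  32. ] edges [ 98.6 111.5  97.6 111.1] [np.float64(124.8), np.float64(-145.3), np.float64(-54.9), np.float64(34.2)]
former [564.3 426.9  13. ] edges [ 92.4 125.1  92.8 124.4] [np.float64(-94.1), np.float64(177.2), np.float64(85.4), np.float64(-3.0)]
scr [436.2 -22.2  55. ] edges [17.3 83.7 15.1 83.2] [np.float64(-137.5), np.float64(-50.8), np.float64(44.8), np.float64(127.6)]
[ 18  99 239]
(64, 1, 2) [[318.1 245. ]
 [344.9 222.2]
 [350.1 228.2]
 [323.3 251. ]]
scrmask [436.5 -23.   55. ] edges [80.5 17.8 80.2 17.6] [np.float64(-51.7), np.float64(-143.0), np.float64(128.2), np.float64(37.8)]
formask [565.1 427.8  13. ] edges [126.   99.2 125.3  96.8] [np.float64(-1.6), np.float64(-96.3), np.float64(177.3), np.float64(84.0)]
[[452.1 267.8  34. ]
 [451.7 236.9  34. ]
 [435.4 292.7  34. ]
 [424.3 215.8  34. ]
 [404.2 254.9  34. ]] [13 19 14 16 17]
hornish [564.4 426.3  52. ] edges [24.3 90.6 22.4 89.5] [np.float64(-99.4), np.float64(174.4), np.float64(77.4), np.float64(-4.3)]
mandrel [[538.7 -25.5   0. ]]
vial [[435.1 435.   28. ]]
hammer end [[482.1 -82.2  15. ]]
hammerhead [[ 402.5 -265.3   15. ]]
box [[609.9 255.8  40. ]]
plier [[319.6  22.3  10. ]]
```

Cradle centre is about (440,260) at yaw 34.8°; the former is at (564.5,427), yaw -3°; the scraper is at (436.4,-22.6), closing axis at yaw 38.3°. First I turn the tool so the fingers close along 38.3°.

```bash
cat >> h.py <<'E'
from scipy.spatial.transform import Rotation as R
C=np.array([440.,260.]);CY=34.8
def cr(x,y):
    a=np.radians(CY);return C+[x*np.cos(a)-y*np.sin(a),x*np.sin(a)+y*np.cos(a)]
def to(x,y,z,yaw):
    "prints tool-frame shift in current tool axes (m) and turn (rotvec) to pose with closing axis at yaw deg, pointing down"
    s=sense();q=s['ee_rot'];A=R.from_quat([q[1],q[2],q[3],q[0]]).as_matrix();a=np.radians(yaw)
    ty=np.array([np.cos(a),np.sin(a),0]);tz=np.array([0,0,-1.]);B=np.c_[np.cross(ty,tz),ty,tz]
    d=(np.array([x,y,z])-s['eef_pos'])/1000
    print('t',round(s['time_s'],2),'pos',s['eef_pos'].round(1),'F',s['force'].round(1),'w',round(s['grip_width']*85.4,1),'gf',round(s['grip_force'],1))
    print('shift now',(A.T@d).round(4),'turn',R.from_matrix(A.T@B).as_rotvec().round(4),'shift after turn',(B.T@d).round(4))
E
J="python3 -m jog"
$J '[[0,0,0,0,0,-0.145,0.085],[0,0,0,0,0,-0.145,0.085],[0,0,0,0,0,-0.145,0.085],[0,0,0,0,0,-0.145,0.085],[0,0,0,0,0,-0.145,0.085]]' >/dev/null
$J '[[0,0,0,0,0,-0.145,0.085],[0,0,0,0,0,-0.145,0.085],[0,0,0,0,0,-0.145,0.085],[0,0,0,0,0,-0.145,0.085],[0,0,0,0,0,-0.145,0.085]]' >/dev/null
$J '[[0,0,0,0,0,-0.145,0.085],[0,0,0,0,0,-0.145,0.085],[0,0,0,0,0,-0.145,0.085],[0,0,0,0,0,0,0.085]]'
python3 -c "
from h import *
to(436.4,-22.6,150,38.3)"
```

```text
time_s: 1.5
eef_pos: [179.9, -493.1, 249.7]
ee_rot: [-0.0, 0.437, 0.899, 0.0]
force: [-1.3, 0.3, 0.3]
grip_width: 0.998
grip_force: 0.0
t 1.5 pos [ 179.9 -493.1  249.7] F [-1.3  0.3  0.3] w 85.3 gf 0.0
shift now [0.2118 0.4922 0.1   ] turn [ 0.0003 -0.0006 -0.0032] shift after turn [0.2103 0.4929 0.0997]
```

```bash
J="python3 -m jog"
$J '[[0.0175,0.041,0,0,0,0,0.085],[0.0175,0.041,0,0,0,0,0.085],[0.0175,0.041,0,0,0,0,0.085],[0.0175,0.041,0,0,0,0,0.085],[0.0175,0.041,0,0,0,0,0.085]]' >/dev/null
$J '[[0.0175,0.041,0,0,0,0,0.085],[0.0175,0.041,0,0,0,0,0.085],[0.0175,0.041,0,0,0,0,0.085],[0.0175,0.041,0,0,0,0,0.085],[0.0175,0.041,0,0,0,0,0.085]]' >/dev/null
$J '[[0.0175,0.041,0,0,0,0,0.085],[0.0175,0.041,0,0,0,0,0.085],[0,0,0.045,0,0,-0.003,0.085],[0,0,0.045,0,0,0,0.085],[0,0,0,0,0,0,0.085]]'
python3 -c "
from h import *
to(436.4,-22.6,38,38.3)
a=crop(eyes.capture('top'),280,180,400,280,4);b=crop(eyes.capture('side'),245,160,385,260,4)
cv2.imwrite('pics/s1.png',np.vstack([cv2.copyMakeBorder(a,0,0,0,80,0),b])[:,:,::-1][:800])
cv2.imwrite('pics/s1.png',cv2.resize(cv2.imread('pics/s1.png'),(420,600)))"
```

```text
time_s: 3.0
eef_pos: [435.4, -23.5, 156.0]
ee_rot: [-0.005, 0.438, 0.899, -0.001]
force: [0.2, -0.9, 0.7]
grip_width: 0.994
grip_force: 0.0
t 3.0 pos [435.4 -23.5 156. ] F [ 0.2 -0.9  0.7] w 84.9 gf 0.0
shift now [-0.0009  0.002   0.118 ] turn [-0.0055 -0.0083 -0.0044] shift after turn [1.00e-04 1.30e-03 1.18e-01]
```

View pics/s1.png

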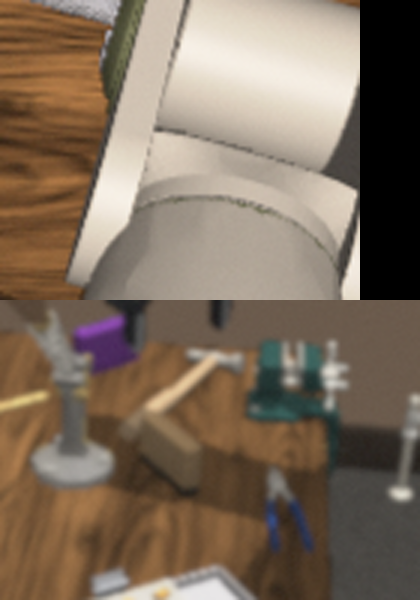

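The open fingers hang above and either side of the scraper, and the hammer and mandrel are clear. I go down and grip.

```bash
J="python3 -m jog"
$J '[[0,0.0015,0.04,-0.0055,-0.0083,-0.0044,0.085],[0,0,0.04,0,0,0,0.085],[0,0,0.032,0,0,0,0.085],[0,0,0,0,0,0,0.085],[0,0,0,0,0,0,0.085]]' 
python3 -c "
from h import *
to(436.4,-22.6,38,38.3)"
$J '[[0,0,0,0,0,0,0.01],[0,0,0,0,0,0,0.01],[0,0,0,0,0,0,0.01],[0,0,0,0,0,0,0.01],[0,0,0,0,0,0,0.01]]' 50
$J '[[0,0,0,0,0,0,0.01],[0,0,0,0,0,0,0.01],[0,0,0,0,0,0,0.01]]' 
python3 -c "
from h import *
to(436.4,-22.6,38,38.3)"
```

```text
time_s: 3.6
eef_pos: [441.3, -24.6, 50.1]
ee_rot: [0.006, 0.435, 0.9, 0.001]
force: [0.1, 0.4, -0.0]
grip_width: 0.997
grip_force: 0.0
t 3.6 pos [441.3 -24.6  50.1] F [ 0.1  0.4 -0. ] w 85.1 gf 0.0
shift now [ 0.0047 -0.0026  0.0121] turn [0.0071 0.0107 0.0017] shift after turn [ 0.0046 -0.0026  0.0121]
time_s: 4.1
eef_pos: [440.0, -23.9, 48.4]
ee_rot: [0.005, 0.435, 0.901, 0.001]
force: [-1.1, 0.1, 6.0]
grip_width: 0.225
grip_force: 50.6
time_s: 4.4
eef_pos: [440.0, -23.9, 48.4]
ee_rot: [0.005, 0.435, 0.901, 0.001]
force: [-0.6, 0.1, 6.5]
grip_width: 0.227
grip_force: 50.8
t 4.4 pos [440.  -23.9  48.4] F [-0.6  0.1  6.5] w 19.3 gf 50.8
shift now [ 0.0034 -0.0021  0.0104] turn [0.0058 0.0086 0.0029] shift after turn [ 0.0033 -0.002   0.0104]
```

Gripped 10 mm too high (I had read the pose before it settled) and slightly tilted; I regrip lower.

```bash
J="python3 -m jog"
$J '[[0,0,0,0,0,0,0.085],[0,0,0,0,0,0,0.085],[0,0,0,0,0,0,0.085],[0,0,0,0,0,0,0.085],[0,0,0,0,0,0,0.085]]' >/dev/null
$J '[[0.0033,0,0.0104,0.0058,0.0086,0.003,0.085],[0,0,0,0,0,0,0.085],[0,0,0,0,0,0,0.085],[0,0,0,0,0,0,0.085]]' 
python3 -c "
from h import *
to(436.4,-22.6,38,38.3)"
$J '[[0,0,0,0,0,0,0.01],[0,0,0,0,0,0,0.01],[0,0,0,0,0,0,0.01],[0,0,0,0,0,0,0.01],[0,0,0,0,0,0,0.01]]' 50
$J '[[0,0,0,0,0,0,0.01],[0,0,0,0,0,0,0.01],[0,0,0,0,0,0,0.01]]' 
python3 -c "
from h import *
to(436.4,-22.6,38,38.3)"
```

```text
time_s: 5.3
eef_pos: [437.9, -21.4, 37.5]
ee_rot: [-0.0, 0.436, 0.9, -0.0]
force: [-0.2, -0.1, -0.1]
grip_width: 0.993
grip_force: 0.0
t 5.3 pos [437.9 -21.4  37.5] F [-0.2 -0.1 -0.1] w 84.8 gf 0.0
shift now [-0.0001 -0.0019 -0.0005] turn [-0.0004 -0.0004 -0.    ] shift after turn [-0.0001 -0.0019 -0.0005]
time_s: 5.8
eef_pos: [438.0, -21.4, 37.7]
ee_rot: [-0.0, 0.436, 0.9, -0.0]
force: [0.1, 0.5, 0.2]
grip_width: 0.228
grip_force: 48.8
time_s: 6.1
eef_pos: [438.0, -21.4, 37.7]
ee_rot: [-0.0, 0.436, 0.9, -0.0]
force: [-0.6, -0.9, 4.4]
grip_width: 0.225
grip_force: 49.2
t 6.1 pos [438.  -21.4  37.7] F [-0.6 -0.9  4.4] w 19.2 gf 49.2
shift now [ 0.0001 -0.002  -0.0003] turn [-0.0001  0.      0.    ] shift after turn [ 0.0001 -0.002  -0.0003]
```

```bash
J="python3 -m jog"
$J '[[0,0,-0.04,0,0,0,0.01],[0,0,-0.04,0,0,0,0.01],[0,0,-0.03,0,0,0.061,0.01],[0,0,0,0,0,0,0.01],[0,0,0,0,0,0,0.01]]'
python3 -c "
from h import *
to(425,245,147,34.8)
print(sense()['joints'].round(2))"
```

```text
time_s: 6.6
eef_pos: [437.7, -21.3, 147.2]
ee_rot: [-0.0, 0.463, 0.886, -0.0]
force: [-0.1, 0.0, -1.4]
grip_width: 0.222
grip_force: 49.2
t 6.6 pos [437.7 -21.3 147.2] F [-0.1  0.  -1.4] w 19.0 gf 49.2
shift now [2.258e-01 1.417e-01 2.000e-04] turn [-0.0004 -0.0003  0.0007] shift after turn [2.259e-01 1.416e-01 2.000e-04]
[-0.32  0.24  1.88 -0.    1.01 -0.93]
```

```bash
J="python3 -m jog"
$J '[[0.0377,0.0236,0,0,0,0,0.01],[0.0377,0.0236,0,0,0,0,0.01],[0.0377,0.0236,0,0,0,0,0.01],[0.0377,0.0236,0,0,0,0,0.01],[0.0377,0.0236,0,0,0,0,0.01]]' >/dev/null
$J '[[0.0377,0.0236,0,0,0,0,0.01],[0,0.02,0,0,0,0,0.01],[0,0,0,0,0,0,0.01],[0,0,0,0,0,0,0.01]]'
python3 -c "
from h import *
to(*cr(43,0),72,34.8)
a=crop(eyes.capture('side'),240,200,380,305,5);cv2.imwrite('pics/s2.png',a[:,:,::-1])"
```

```text
time_s: 7.5
eef_pos: [440.7, 256.1, 145.9]
ee_rot: [-0.001, 0.463, 0.886, -0.001]
force: [-0.2, -0.4, -0.9]
grip_width: 0.228
grip_force: 49.3
t 7.5 pos [440.7 256.1 145.9] F [-0.2 -0.4 -0.9] w 19.5 gf 49.3
shift now [0.0035 0.0449 0.0738] turn [-0.0035 -0.0012  0.0005] shift after turn [0.0036 0.0446 0.0739]
```

View pics/s2.png

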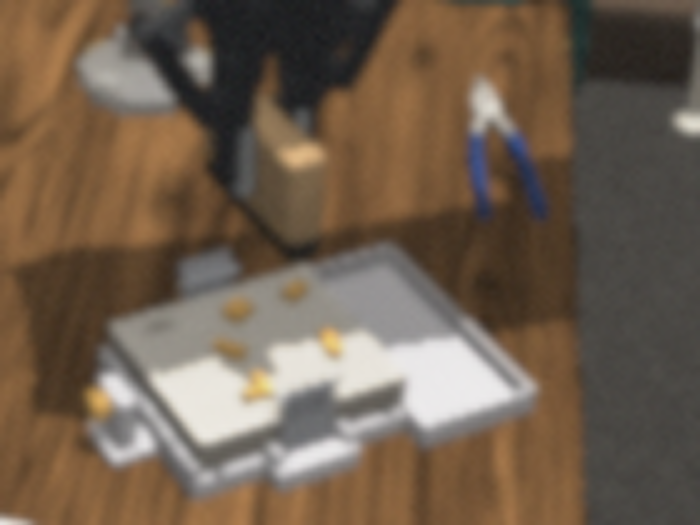

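The scraper is upright in the fingers with its black rubber foot down, and the offcuts lie at crop (238,308), (293,290), (230,350), (257,385) and (332,340). I cross-check the face corners (207,445), (405,378) and (110,322) from this view.

```bash
python3 -c "
from h import *
f=lambda P:[(240+(a+.5)/5-.5,200+(b+.5)/5-.5) for a,b in P]
P=onz('side',f([(207,445),(405,378),(110,322)]),32);print(P.round(1), ((P[1]+P[2])/2).round(1))
for q in [(-55.5,49),(55.5,49),(55.5,-49),(-55.5,-49)]: print(cr(*q).round(1))
to(*cr(43,0),72,34.8)"
python3 -m jog '[[0.0036,0.0446,0,-0.0035,-0.0012,0,0.01],[0,0,0,0,0,0,0.01],[0,0,0,0,0,0,0.01]]'
python3 -c "
from h import *
to(*cr(43,0),72,34.8)"
```

```text
[[454.6 332.4  32. ]
 [367.4 271.2  32. ]
 [512.3 249.8  32. ]] [439.8 260.5  32. ]
[366.5 268.6]
[457.6 331.9]
[513.5 251.4]
[422.4 188.1]
t 7.55 pos [440.8 255.8 146.3] F [ 0.  -0.6  0. ] w 19.5 gf 49.3
shift now [0.0038 0.045  0.0742] turn [-0.0031 -0.0011 -0.0003] shift after turn [0.0039 0.0448 0.0743]
time_s: 7.85
eef_pos: [475.8, 284.2, 146.8]
ee_rot: [0.001, 0.464, 0.886, 0.001]
force: [0.2, 0.4, -1.8]
grip_width: 0.227
grip_force: 49.6
t 7.85 pos [475.8 284.2 146.8] F [ 0.2  0.4 -1.8] w 19.4 gf 49.6
shift now [ 0.0006 -0.0003  0.0748] turn [ 0.0015  0.0005 -0.0006] shift after turn [ 0.0006 -0.0002  0.0748]
```

Both views agree within about 2 mm. Now down to just above the face.

```bash
J="python3 -m jog"
$J '[[0.0006,0,0.04,0.0015,0.0005,0,0.01],[0,0,0.025,0,0,0,0.01],[0,0,0.0088,0,0,0,0.01],[0,0,0,0,0,0,0.01],[0,0,0,0,0,0,0.01]]'
$J '[[0,0,0.002,0,0,0,0.01],[0,0,0,0,0,0,0.01]]'
python3 -c "
from h import *
to(*cr(43,0),70,34.8)"
```

```text
time_s: 8.35
eef_pos: [476.4, 285.5, 75.1]
ee_rot: [0.001, 0.463, 0.886, 0.001]
force: [0.6, -0.3, -1.8]
grip_width: 0.225
grip_force: 49.7
time_s: 8.55
eef_pos: [476.2, 285.6, 72.5]
ee_rot: [0.001, 0.463, 0.886, 0.001]
force: [-0.9, 0.2, -0.1]
grip_width: 0.224
grip_force: 49.7
t 8.55 pos [476.2 285.6  72.5] F [-0.9  0.2 -0.1] w 19.1 gf 49.7
shift now [-0.0004 -0.0013  0.0025] turn [ 0.003   0.0008 -0.    ] shift after turn [-0.0004 -0.0013  0.0025]
```

```bash
J="python3 -m jog"
$J '[[0,0,0.001,0,0,0,0.01],[0,-0.008,0,0,0,0,0.01],[0,-0.008,0,0,0,0,0.01],[0,-0.008,0,0,0,0,0.01],[0,-0.008,0,0,0,0,0.01]]'
$J '[[0,-0.008,0,0,0,0,0.01],[0,-0.008,0,0,0,0,0.01],[0,-0.008,0,0,0,0,0.01],[0,0,0,0,0,0,0.01]]'
python3 -c "
from h import *
to(*cr(-65,0),71,34.8)
a=crop(eyes.capture('side'),240,200,380,305,5);cv2.imwrite('pics/s3.png',a[:,:,::-1])"
```

```text
time_s: 9.05
eef_pos: [448.9, 266.9, 70.8]
ee_rot: [0.001, 0.463, 0.886, 0.001]
force: [0.1, 0.6, -1.7]
grip_width: 0.229
grip_force: 49.6
time_s: 9.45
eef_pos: [429.1, 253.1, 70.7]
ee_rot: [0.0, 0.463, 0.886, 0.0]
force: [-0.5, 0.6, 0.2]
grip_width: 0.23
grip_force: 49.6
t 9.45 pos [429.1 253.1  70.7] F [-0.5  0.6  0.2] w 19.6 gf 49.6
shift now [-0.0006 -0.0521 -0.0004] turn [ 0.0009  0.0002 -0.0001] shift after turn [-0.0006 -0.0521 -0.0003]
```

View pics/s3.png

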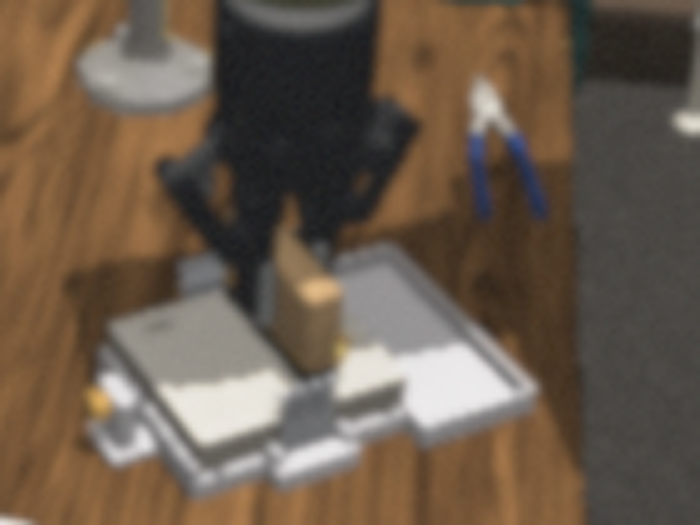

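The scraper is passing between the catches at crop (310,330), the face behind it is clean, and the offcuts are ahead of it. I push on over the edge.

```bash
J="python3 -m jog"
$J '[[0,-0.008,0,0,0,0,0.01],[0,-0.008,0,0,0,0,0.01],[0,-0.008,0,0,0,0,0.01],[0,-0.008,0,0,0,0,0.01],[0,-0.008,0,0,0,0,0.01]]'
$J '[[0,-0.006,0,0,0,0,0.01],[0,-0.006,0,0,0,0,0.01],[0,-0.004,0,0,0,0,0.01],[0,0,0,0,0,0,0.01],[0,0,-0.03,0,0,0,0.01]]'
$J '[[0,0,-0.04,0,0,0,0.01],[-0.04,0.02,0,0,0,0,0.01],[-0.04,0,0,0,0,0,0.01],[-0.04,0,0,0,0,0,0.01],[-0.03,0,0,0,0,0,0.01]]'
$J '[[0,0,0,0,0,0,0.01],[0,0,0,0,0,0,0.01]]'
python3 -c "
from h import *
to(425,40,39,34.8)
a=crop(eyes.capture('side'),240,200,380,305,5);cv2.imwrite('pics/s4.png',a[:,:,::-1])
t=eyes.capture('top');cv2.imwrite('pics/top4.png',t[:,:,::-1])"
```

```text
time_s: 10.0
eef_pos: [396.4, 230.3, 70.6]
ee_rot: [0.001, 0.463, 0.886, 0.001]
force: [-1.3, 0.8, -1.3]
grip_width: 0.226
grip_force: 49.6
time_s: 10.5
eef_pos: [382.4, 221.1, 98.7]
ee_rot: [-0.002, 0.463, 0.886, -0.001]
force: [0.5, 0.6, -0.8]
grip_width: 0.226
grip_force: 49.5
time_s: 11.0
eef_pos: [487.2, 108.0, 140.7]
ee_rot: [0.001, 0.464, 0.886, 0.001]
force: [0.0, 0.9, -0.1]
grip_width: 0.224
grip_force: 49.7
time_s: 11.2
eef_pos: [485.9, 109.7, 140.5]
ee_rot: [0.0, 0.464, 0.886, 0.001]
force: [-0.5, 0.3, -2.5]
grip_width: 0.229
grip_force: 49.7
t 11.2 pos [485.9 109.7 140.5] F [-0.5  0.3 -2.5] w 19.6 gf 49.7
shift now [-0.0226 -0.0899  0.1013] turn [ 0.0014 -0.     -0.0011] shift after turn [-0.0225 -0.0898  0.1015]
```

View pics/s4.png

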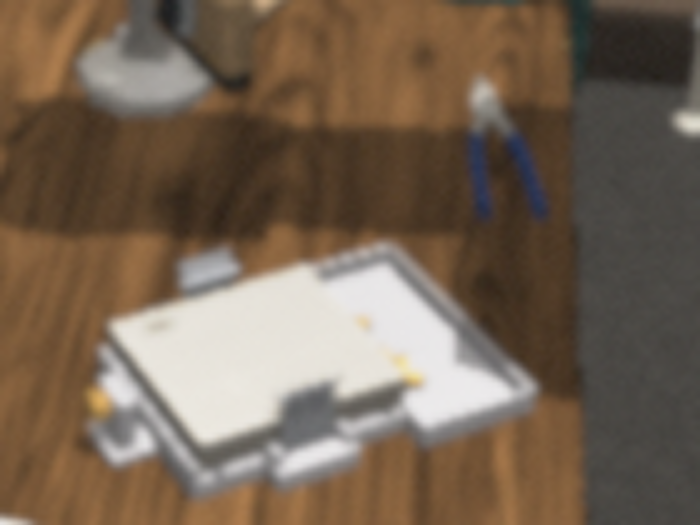

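The face is clear, with offcuts showing in the tray at crop (363,322), (400,360) and (412,380); the rest are hidden by the block's edge. I check the count in the top picture and set the scraper down at (425,40).

```bash
J="python3 -m jog"
$J '[[0,-0.045,0,0,0,0,0.01],[-0.0226,-0.0449,0,0,0,0,0.01],[0,0,0.04,0,0,0,0.01],[0,0,0.04,0,0,0,0.01],[0,0,0,0,0,0,0.01]]'
python3 - <<'E'
from h import *
to(425,40,39,34.8)
h=cv2.cvtColor(cv2.imread('pics/top4.png'),cv2.COLOR_BGR2HSV)
y=((h[...,1]>90)&(h[...,2]>180)&(h[...,0]>15)).astype(np.uint8);y[:,:180]=0;y[:,270:]=0;y[:212]=0;y[305:]=0
n,l,st,ce=cv2.connectedComponentsWithStats(y);P=onz('top',ce[1:],6)[:,:2]-C;a=np.radians(CY)
print(np.c_[P@[np.cos(a),np.sin(a)],P@[-np.sin(a),np.cos(a)],st[1:,4]].round())
E
```

```text
time_s: 11.8
eef_pos: [422.4, 41.2, 57.6]
ee_rot: [-0.003, 0.463, 0.886, -0.001]
force: [0.5, 0.3, -0.5]
grip_width: 0.223
grip_force: 49.7
t 11.8 pos [422.4  41.2  57.6] F [ 0.5  0.3 -0.5] w 19.0 gf 49.7
shift now [-0.0026  0.0015  0.0186] turn [-0.004  -0.0054  0.0006] shift after turn [-0.0025  0.0014  0.0186]
[[ 92.   5.  10.]
 [-59.   6.   1.]
 [-71.  24.  17.]]
```

```bash
J="python3 -m jog"
$J '[[0,0,0.016,0,0,0,0.01],[0,0,0,0,0,0,0.01],[0,0,0.002,0,0,0,0.01],[0,0,0,0,0,0,0.01]]'
python3 -c "
from h import *
to(425,40,38,34.8)"
```

```text
time_s: 12.2
eef_pos: [425.8, 40.5, 43.6]
ee_rot: [0.001, 0.463, 0.886, 0.001]
force: [0.2, 0.4, -0.4]
grip_width: 0.23
grip_force: 49.7
t 12.2 pos [425.8  40.5  43.6] F [ 0.2  0.4 -0.4] w 19.6 gf 49.7
shift now [ 0.     -0.0009  0.0056] turn [0.0028 0.0016 0.0007] shift after turn [ 0.     -0.0009  0.0056]
```

```bash
J="python3 -m jog"
$J '[[0,0,0.003,0.0028,0.0016,0,0.01],[0,0,0.002,0,0,0,0.01],[0,0,0.0007,0,0,0,0.01],[0,0,0,0,0,0,0.01],[0,0,0,0,0,0,0.01]]'
$J '[[0,0,0,0,0,0,0.03],[0,0,0,0,0,0,0.085],[0,0,0,0,0,0,0.085],[0,0,0,0,0,0,0.085],[0,0,0,0,0,0,0.085]]'
$J '[[0,0,-0.03,0,0,0,0.085],[0,0,-0.04,0,0,0,0.085],[0,0,-0.04,0,0,0,0.085],[0,0,-0.04,0,0,0,0.085],[0,0,-0.04,0,0,0,0.085]]'
python3 - <<'E'
from h import *
to(*cr(0,0),220,34.8)
h=eyes.capture('top')[:,:,::-1].copy();cv2.imwrite('pics/top5.png',h)
s=eyes.capture('side')[:,:,::-1]
cv2.imwrite('pics/v5.png',np.hstack([crop(h,170,190,310,310,3),crop(s,265,190,365,310,3)]))
E
```

```text
time_s: 12.7
eef_pos: [425.5, 40.3, 37.7]
ee_rot: [-0.0, 0.463, 0.886, -0.0]
force: [-3.6, 1.7, 13.6]
grip_width: 0.228
grip_force: 51.7
time_s: 13.2
eef_pos: [425.2, 40.3, 36.8]
ee_rot: [-0.001, 0.463, 0.886, -0.0]
force: [0.6, 0.3, -0.1]
grip_width: 0.991
grip_force: 0.0
time_s: 13.7
eef_pos: [425.1, 40.3, 228.6]
ee_rot: [-0.001, 0.463, 0.886, -0.0]
force: [1.4, -0.3, 0.0]
grip_width: 0.993
grip_force: 0.0
t 13.7 pos [425.1  40.3 228.6] F [ 1.4 -0.3  0. ] w 84.8 gf 0.0
shift now [0.1719 0.1376 0.0086] turn [-0.001  -0.0011  0.0001] shift after turn [0.1719 0.1376 0.0086]
```

View pics/v5.png

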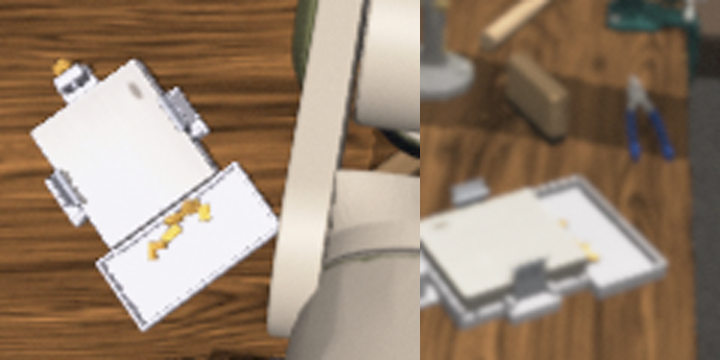

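All five offcuts lie in the tray, at crop (153,248) to (205,213), and the scraper stands on the desk well clear. Now to the former.

```bash
J="python3 -m jog"
$J '[[0.0344,0.0275,0,0,0,0,0.085],[0.0344,0.0275,0,0,0,0,0.085],[0.0344,0.0275,0,0,0,0,0.085],[0.0344,0.0275,0,0,0,0,0.085],[0.0344,0.0275,0,0,0,0,0.085]]' >/dev/null
$J '[[0,0,0,0,0,-0.13,0.085],[0,0,0,0,0,-0.13,0.085],[0,0,0,0,0,-0.13,0.085],[0,0,0,0,0,-0.13,0.085],[0,0,0,0,0,-0.13,0.085]]' >/dev/null
$J '[[0,0,0,0,0,-0.13,0.085],[0,0,0,0,0,-0.134,0.085],[0,0,0,0,0,0,0.085],[0,0,0,0,0,0,0.085]]'
python3 -c "
from h import *
to(564.6,427,130,87.2)"
```

```text
time_s: 15.2
eef_pos: [440.1, 259.9, 226.3]
ee_rot: [-0.001, 0.026, 1.0, -0.0]
force: [0.4, -0.4, -0.5]
grip_width: 0.993
grip_force: 0.0
t 15.2 pos [440.1 259.9 226.3] F [ 0.4 -0.4 -0.5] w 84.8 gf 0.0
shift now [-0.1157  0.1735  0.096 ] turn [-0.0001 -0.0025 -0.0041] shift after turn [-0.1161  0.173   0.0963]
```

```bash
J="python3 -m jog"
$J '[[-0.0232,0.0346,0,0,0,0,0.085],[-0.0232,0.0346,0,0,0,0,0.085],[-0.0232,0.0346,0,0,0,0,0.085],[-0.0232,0.0346,0,0,0,-0.004,0.085],[-0.0232,0.0346,0,0,0,0,0.085]]' >/dev/null
$J '[[0,0,0.045,0,0,0,0.085],[0,0,0.045,0,0,0,0.085],[0,0,0,0,0,0,0.085],[0,0,0,0,0,0,0.085]]'
python3 - <<'E'
from h import *
to(564.6,427,41,87.2)
np.set_printoptions(suppress=True,precision=1)
s=eyes.capture('side')[:,:,::-1].copy();cv2.imwrite('pics/v6.png',crop(s,160,230,300,350,5))
E
```

```text
time_s: 16.1
eef_pos: [564.5, 427.1, 137.5]
ee_rot: [-0.001, 0.024, 1.0, 0.0]
force: [-0.3, 0.2, 1.1]
grip_width: 0.998
grip_force: 0.0
t 16.1 pos [564.5 427.1 137.5] F [-0.3  0.2  1.1] w 85.3 gf 0.0
shift now [-0.0003 -0.0001  0.0965] turn [ 0.0001 -0.0018  0.0017] shift after turn [-0.0001 -0.0001  0.0965]
```

View pics/v6.png

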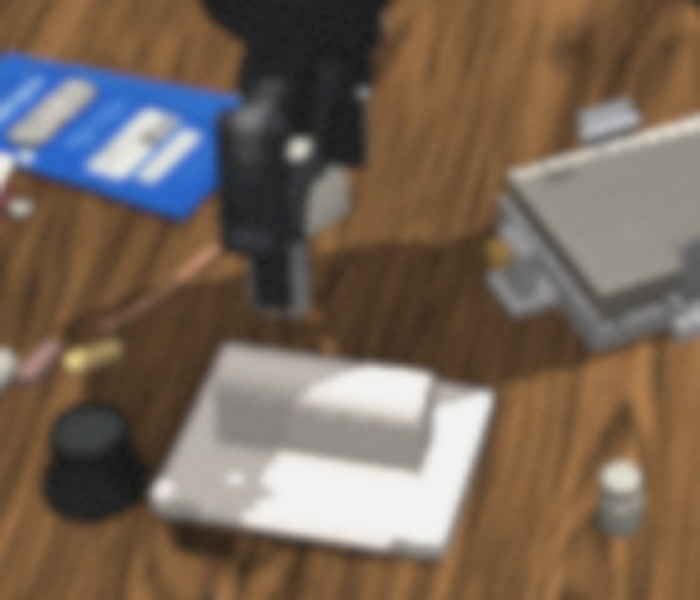

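The gripper hangs squarely over the horn (crop (325,410)), with the black cap and vial clear. That was the tenth picture, so from here I work by numbers.

```bash
J="python3 -m jog"
$J '[[0,0,0.04,0,-0.0018,0,0.085],[0,0,0.04,0,0,0,0.085],[0,0,0.0165,0,0,0,0.085],[0,0,0,0,0,0,0.085],[0,0,0,0,0,0,0.085]]'
python3 -c "
from h import *
to(564.6,427,41,87.2)"
$J '[[0,0,0,0,0,0,0.06],[0,0,0,0,0,0,0.04],[0,0,0,0,0,0,0.03],[0,0,0,0,0,0,0.015],[0,0,0,0,0,0,0.015]]' 60
$J '[[0,0,0,0,0,0,0.015],[0,0,0,0,0,0,0.015],[0,0,0,0,0,0,0.015]]' 
python3 -c "
from h import *
to(564.6,427,41,87.2)"
```

```text
time_s: 16.65
eef_pos: [565.6, 427.8, 43.3]
ee_rot: [0.002, 0.023, 1.0, 0.001]
force: [0.8, 0.3, 0.6]
grip_width: 0.996
grip_force: 0.0
t 16.65 pos [565.6 427.8  43.3] F [0.8 0.3 0.6] w 85.1 gf 0.0
shift now [ 0.001  -0.0008  0.0023] turn [0.0025 0.0039 0.0031] shift after turn [ 0.001  -0.0008  0.0023]
time_s: 17.15
eef_pos: [564.6, 427.4, 41.0]
ee_rot: [0.001, 0.023, 1.0, 0.0]
force: [-1.1, -0.5, 3.7]
grip_width: 0.296
grip_force: 61.0
time_s: 17.45
eef_pos: [564.6, 427.3, 41.0]
ee_rot: [0.001, 0.023, 1.0, 0.0]
force: [-0.9, 0.8, 5.8]
grip_width: 0.294
grip_force: 61.0
t 17.45 pos [564.6 427.3  41. ] F [-0.9  0.8  5.8] w 25.1 gf 61.0
shift now [ 0.     -0.0004 -0.    ] turn [0.001  0.0012 0.0034] shift after turn [ 0.     -0.0004 -0.    ]
```

```bash
J="python3 -m jog"
$J '[[0,0,-0.02,0,0,0,0.015],[0,0,-0.04,0,0,0,0.015],[0,0,-0.04,0,0,0,0.015],[0,0,0,0,0,0,0.015],[0,0,0,0,0,0,0.015]]'
$J '[[0,0,0,0,0,-0.13,0.015],[0,0,0,0,0,-0.13,0.015],[0,0,0,0,0,-0.13,0.015],[0,0,0,0,0,-0.13,0.015],[0,0,0,0,0,-0.13,0.015]]'
$J '[[0,0,0,0,0,0,0.015],[0,0,0,0,0,0,0.015]]'
python3 -c "
from h import *
to(*cr(0,0),130,124.8)"
```

```text
time_s: 17.95
eef_pos: [564.1, 427.0, 139.8]
ee_rot: [-0.0, 0.023, 1.0, -0.0]
force: [-0.6, 0.7, -3.7]
grip_width: 0.294
grip_force: 60.1
time_s: 18.45
eef_pos: [563.5, 426.6, 137.2]
ee_rot: [-0.002, -0.3, 0.954, -0.0]
force: [0.0, -0.2, -3.0]
grip_width: 0.29
grip_force: 60.2
time_s: 18.65
eef_pos: [563.8, 426.8, 138.5]
ee_rot: [-0.001, -0.296, 0.955, -0.0]
force: [0.7, 0.1, -2.0]
grip_width: 0.292
grip_force: 60.1
t 18.65 pos [563.8 426.8 138.5] F [ 0.7  0.1 -2. ] w 25.0 gf 60.1
shift now [ 0.1964 -0.0675  0.0089] turn [ 0.0004 -0.0026 -0.0062] shift after turn [ 0.1969 -0.0663  0.0085]
```

```bash
J="python3 -m jog"
$J '[[0.0393,-0.0135,0,0,0,-0.006,0.015],[0.0393,-0.0133,0,0,0,0,0.015],[0.0393,-0.0133,0,0,0,0,0.015],[0.0393,-0.0133,0,0,0,0,0.015],[0.0393,-0.0133,0,0,0,0,0.015]]' >/dev/null
$J '[[0,0,0.02,0,0,0,0.015],[0,0,0.005,0,0,0,0.015],[0,0,0,0,0,0,0.015],[0,0,0,0,0,0,0.015]]'
python3 - <<'E'
from h import *
np.set_printoptions(suppress=True,precision=1)
to(*cr(0,0),110,124.8)
z0=sense()['eef_pos'][2]-41
s=eyes.capture('side')[:,:,::-1].copy();t=eyes.capture('top')[:,:,::-1].copy()
cv2.imwrite('pics/side7.png',s);cv2.imwrite('pics/top7.png',t)
# expected slab corners (97 wide at z0+13, 124 long) in both views
pts=np.array([[*cr(x,y),z0+11] for x in(-62,62) for y in(-48.5,48.5)])
for n,im in(('side',s),('top',t)):
    print(n,proj(n,pts))
    g=cv2.cvtColor(im,cv2.COLOR_BGR2HSV)
    p=proj(n,pts);lo=(p.min(0)-12).astype(int);hi=(p.max(0)+12).astype(int)
    r=g[lo[1]:hi[1],lo[0]:hi[0]];m=((r[...,1]<60)&(r[...,2]>110)).astype(np.uint8)
    print(lo,hi)
    for row in m[::2]: print(''.join('#' if v else '.' for v in row))
E
```

```text
time_s: 19.55
eef_pos: [441.9, 260.4, 115.4]
ee_rot: [0.0, -0.3, 0.954, 0.0]
force: [-0.5, 0.1, -2.8]
grip_width: 0.295
grip_force: 60.0
t 19.55 pos [441.9 260.4 115.4] F [-0.5  0.1 -2.8] w 25.2 gf 60.0
shift now [0. 0. 0.] turn [-0.  0.  0.] shift after turn [0. 0. 0.]
side [[303.7 234.5]
 [324.9 255.7]
 [258.6 247.4]
 [277.6 270.6]]
[246 222] [336 282]
..................#########..............................#####..........................##
...........................................................####.........................##
........................................................................................##
..........................................................................................
..........................................................................................
.................................................#........................................
.........................................###...................###........................
.................................############.................###.........................
...............
[... 5835 characters left out ...]
######..........########...######################
###################################################..........##.####..######################
###################################################..................#######################
####################################################............##########################..
#####################################################........###########################....
######################################################........#######################.......
#######################################################........###################..........
#######################################################........#################............
```

```bash
J="python3 -m jog"
python3 -c "
from h import *
to(*cr(0,0),84,124.8)"
cat > prof.py <<'E'
from h import *
np.set_printoptions(suppress=True,precision=1,linewidth=200)
def prof(n,im,ys,z,xs,axis=0):
    g=cv2.GaussianBlur(cv2.cvtColor(im,cv2.COLOR_BGR2GRAY),(3,3),0).astype(np.float32)
    for y in ys:
        P=np.array([[*(cr(x,y) if axis==0 else cr(y,x)),z] for x in xs]);p=proj(n,P).astype(np.float32)
        v=cv2.remap(g,p[:,0].reshape(1,-1),p[:,1].reshape(1,-1),cv2.INTER_CUBIC)[0]
        print(n,'y' if axis==0 else 'x',y,v.astype(int))
E
python3 - <<'E'
from prof import *
s=cv2.imread('pics/side7.png');t=cv2.imread('pics/top7.png')
z=sense()['eef_pos'][2]-41+16
for im,n in((s,'side'),(t,'top')):
  for r in(range(-78,-48,2),range(48,78,2)):
    print(list(r));prof(n,im,(-35,-25,25,35,42),z-2,list(r))
E
```

```text
t 19.65 pos [441.8 260.4 115.5] F [-0.1  0.5 -1.7] w 25.2 gf 60.0
shift now [0.0018 0.0007 0.0315] turn [-0.0001  0.001   0.0033] shift after turn [0.0017 0.0007 0.0315]
[-78, -76, -74, -72, -70, -68, -66, -64, -62, -60, -58, -56, -54, -52, -50]
side y -35 [ 87  94 108 121 130 127 116 101  82  65  53  44  42  42  41]
side y -25 [ 94  88  84  84  90 102 115 124 128 127 123 115 107 102  98]
side y 25 [ 56  54  54  55  59  71  88 116 148 172 188 200 209 212 212]
side y 35 [ 59  59  59  59  62  72  99 144 185 212 230 238 241 242 242]
side y 42 [ 55  57  60  60  60  64  78 103 143 180 201 213 218 219 218]
[48, 50, 52, 54, 56, 58, 60, 62, 64, 66, 68, 70, 72, 74, 76]
side y -35 [183 183 182 183 182 176 165 150 132 115 102  92  86  81  77]
side y -25 [183 183 182 182 180 175 164 150 134 113  94  80  71  65  63]
side y 25 [243 242 243 243 242 240 232 211 181 150 130 126 131 138 143]
side y 35 [242 242 242 241 241 240 231 207 175 148 132 131 137 142 145]
side y 42 [212 210 211 212 209 208 203 191 168 145 132 131 137 143 147]
[-78, -76, -74, -72, -70, -68, -66, -64, -62, -60, -58, -56, -54, -52, -50]
top y -35 [167 170 167 155 145 138 119 116 138 172 199 205 204 203 203]
top y -25 [139 132 126 128 139 143 123 111 131 164 196 205 203 204 204]
top y 25 [79 81 82 83 84 85 88 90 90 91 93 93 95 96 97]
top y 35 [ 96  97  97  99 100 101 102 103 103 103 104 106 108 109 109]
top y 42 [111 111 113 113 114 115 115 116 116 116 116 116 115 115 115]
[48, 50, 52, 54, 56, 58, 60, 62, 64, 66, 68, 70, 72, 74, 76]
top y -35 [169 176 187 193 197 197 198 198 198 198 198 197 198 198 198]
top y -25 [199 199 199 198 198 198 197 196 197 198 198 198 198 197 197]
top y 25 [186 190 193 197 200 203 206 208 211 214 215 218 221 223 225]
top y 35 [179 183 187 191 195 198 201 204 207 210 212 214 216 219 222]
top y 42 [174 179 183 188 191 194 197 201 204 207 209 211 213 216 219]
```

By edges in the side view the held former is already centred in x (about -0.2 mm), so I keep x, trim y and yaw, and go lower to measure against the block.

```bash
J="python3 -m jog"
$J '[[0,0.0007,0.02,0,0.001,0.0033,0.015],[0,0,0.0115,0,0,0,0.015],[0,0,0,0,0,0,0.015],[0,0,0,0,0,0,0.015]]'
python3 - <<'E'
from prof import *
to(*cr(0,0),78,124.8)
s=eyes.capture('side')[:,:,::-1].copy();cv2.imwrite('pics/side8.png',s);t=eyes.capture('top')[:,:,::-1].copy()
z=sense()['eef_pos'][2]-41
for r in(range(-72,-48,2),range(48,72,2)):
    print(list(r));prof('side',s,(25,30,35,40,44),z+16,list(r));prof('side',s,(49,),25,list(r));prof('side',s,(49,),20,list(r))
prof('top',t,(-42,-35,-25),z+16,list(range(-72,-48,2)))
print('y edges');r=range(38,60,2);print(list(r));prof('side',s,(-50,-40,40,50),z+11,list(r),1)
r=range(-60,-38,2);print(list(r));prof('top',t,(-50,-40,-30),z+13,list(r),1)
E
```

```text
time_s: 20.05
eef_pos: [441.2, 260.7, 84.0]
ee_rot: [-0.0, -0.299, 0.954, -0.0]
force: [0.9, 0.9, -2.0]
grip_width: 0.297
grip_force: 60.0
t 20.05 pos [441.2 260.7  84. ] F [ 0.9  0.9 -2. ] w 25.4 gf 60.0
shift now [0. 0. 0.] turn [ 0. -0. -0.] shift after turn [0. 0. 0.]
[-72, -70, -68, -66, -64, -62, -60, -58, -56, -54, -52, -50]
side y 25 [127 138 146 151 160 172 182 190 193 195 197 200]
side y 30 [127 138 146 155 170 188 203 215 221 223 223 224]
side y 35 [128 138 146 156 175 195 214 230 237 239 240 239]
side y 40 [129 138 145 154 169 188 211 228 236 240 241 240]
side y 44 [129 138 144 150 159 171 191 210 219 224 227 227]
side y 49 [233 230 226 218 208 198 185 173 162 148 133 121]
side y 49 [233 230 225 218 211 207 205 198 182 162 138 118]
[48, 50, 52, 54, 56, 58, 60, 62, 64, 66, 68, 70]
side y 25 [242 243 243 243 243 242 238 223 193 157 128 108]
side y 30 [242 243 243 243 242 242 238 223 194 161 131 109]
side y 35 [243 243 243 242 242 242 237 220 191 159 131 109]
side y 40 [239 239 239 239 239 237 232 217 189 158 129 109]
side y 44 [221 218 218 219 219 216 212 203 182 153 129 111]
side y 49 [111 110 104 102 107 125 147 156 149 127 106  92]
side y 49 [ 99  99 105 117 135 151 155 142 122 104  90  82]
top y -42 [172 167 153 142 147 161 179 197 197 197 201 202]
top y -35 [171 170 156 145 143 157 185 202 206 204 204 204]
top y -25 [143 138 135 137 142 152 179 202 205 204 203 204]
y edges
[38, 40, 42, 44, 46, 48, 50, 52, 54, 56, 58]
side x -50 [230 218 197 180 164 154 151 150 156 164 176]
side x -40 [240 236 226 211 189 172 156 151 152 157 170]
side x 40 [232 222 210 194 180 166 157 151 149 149 155]
side x 50 [223 209 188 172 157 151 147 148 149 150 154]
[-60, -58, -56, -54, -52, -50, -48, -46, -44, -42, -40]
top x -50 [ 74  72  70  73  91 118 140 160 185 202 206]
top x -40 [ 63  66  69  77 104 134 151 159 175 193 203]
top x -30 [113 108 105 100 101 115 140 163 185 201 204]
```

Estimates put the former about +1 mm in cradle x, well within the lip play of 2.5 mm; I shift 1 mm and press down in small steps watching the force.

```bash
J="python3 -m jog"
$J '[[0.001,0,0.004,0,0,0,0.015],[0,0,0.003,0,0,0,0.015],[0,0,0,0,0,0,0.015]]' |egrep 'pos|force'
$J '[[0,0,0.001,0,0,0,0.015],[0,0,0,0,0,0,0.015]]' |egrep 'pos|force'
$J '[[0,0,0.001,0,0,0,0.015],[0,0,0,0,0,0,0.015]]' |egrep 'pos|force'
$J '[[0,0,0.001,0,0,0,0.015],[0,0,0,0,0,0,0.015]]' |egrep 'pos|force'
python3 -c "
from h import *
np.set_printoptions(suppress=True,precision=4)
to(*cr(0,0),67,124.8);print(sense()['wrist_torque'])"
```

```text
eef_pos: [439.9, 260.0, 76.4]
force: [-0.7, 1.2, -1.9]
grip_force: 60.0
eef_pos: [440.1, 260.1, 75.8]
force: [-0.2, 1.8, -1.5]
grip_force: 60.2
eef_pos: [440.2, 260.2, 74.8]
force: [-1.8, 3.4, -0.0]
grip_force: 60.4
eef_pos: [440.3, 260.1, 73.9]
force: [-2.1, 2.5, 4.5]
grip_force: 60.8
t 21.05 pos [440.3 260.1  73.9] F [-2.1  2.5  4.5] w 25.2 gf 60.8
shift now [0.0004 0.0001 0.0069] turn [ 0.      0.0001 -0.    ] shift after turn [0.0004 0.0001 0.0069]
[0.3794 0.1917 0.0302]
```

The force rises at the catches' height, with 3 N sideways towards +y, so I trim 1 mm that way and go on.

```bash
J="python3 -m jog"
$J '[[0,0.001,0.001,0,0,0,0.015],[0,0,0,0,0,0,0.015]]' |egrep 'pos|force'
$J '[[0,0,0.001,0,0,0,0.015],[0,0,0,0,0,0,0.015]]' |egrep 'pos|force'
python3 -c "
from h import *
np.set_printoptions(suppress=True,precision=4)
to(*cr(0,0),67,124.8);print(sense()['wrist_torque'])"
```

```text
eef_pos: [440.1, 260.8, 73.1]
force: [-1.1, 1.6, 5.2]
grip_force: 61.1
eef_pos: [440.3, 260.7, 72.4]
force: [-1.1, 0.8, 6.9]
grip_force: 61.3
t 21.45 pos [440.3 260.7  72.4] F [-1.1  0.8  6.9] w 25.1 gf 61.3
shift now [ 0.0006 -0.0004  0.0054] turn [-0.0009  0.0008  0.    ] shift after turn [ 0.0006 -0.0004  0.0054]
[0.1617 0.1826 0.0421]
```

```bash
J="python3 -m jog"
$J '[[0,0,0.001,0,0,0,0.015],[0,0,0,0,0,0,0.015]]' |egrep 'pos|force'
$J '[[0,0,0.001,0,0,0,0.015],[0,0,0,0,0,0,0.015]]' |egrep 'pos|force'
$J '[[0,0,0.001,0,0,0,0.015],[0,0,0,0,0,0,0.015]]' |egrep 'pos|force'
$J '[[0,0,0.0005,0,0,0,0.015],[0,0,0,0,0,0,0.015]]' |egrep 'pos|force'
python3 -c "
from h import *
np.set_printoptions(suppress=True,precision=4)
to(*cr(0,0),67,124.8);print(sense()['wrist_torque'])"
```

```text
eef_pos: [440.4, 260.8, 71.5]
force: [-0.2, 1.1, 8.7]
grip_force: 61.4
eef_pos: [440.1, 260.8, 69.8]
force: [1.0, 1.4, -0.8]
grip_force: 60.2
eef_pos: [439.2, 260.4, 67.9]
force: [0.9, 1.1, -6.0]
grip_force: 59.6
eef_pos: [439.1, 260.5, 67.6]
force: [0.8, 0.7, -7.6]
grip_force: 59.5
t 22.25 pos [439.1 260.5  67.6] F [ 0.8  0.7 -7.6] w 24.8 gf 59.5
shift now [-0.0005 -0.0009  0.0006] turn [ 0.0003 -0.0024 -0.0001] shift after turn [-0.0005 -0.0009  0.0006]
[-0.0467 -0.0367  0.0245]
```

Both catches snapped over (force dropped and turned to pulling down). Now home and up to about 15 N.

```bash
J="python3 -m jog"
for i in 1; do
$J '[[0,0,0.0005,0,0,0,0.015],[0,0,0,0,0,0,0.015]]' |egrep 'pos|force'
$J '[[0,0,0.0005,0,0,0,0.015],[0,0,0,0,0,0,0.015]]' |egrep 'pos|force'
$J '[[0,0,0.0005,0,0,0,0.015],[0,0,0,0,0,0,0.015]]' |egrep 'pos|force'
done
python3 -c "
from h import *
np.set_printoptions(suppress=True,precision=4)
to(*cr(0,0),67,124.8);print(sense()['wrist_torque'])"
```

```text
eef_pos: [439.2, 260.6, 67.4]
force: [-0.2, -0.6, -6.2]
grip_force: 59.6
eef_pos: [439.4, 260.7, 67.2]
force: [-1.1, -1.2, -3.7]
grip_force: 59.9
eef_pos: [439.5, 260.7, 67.1]
force: [-4.2, -2.4, 3.5]
grip_force: 60.6
t 22.85 pos [439.5 260.7  67.1] F [-4.2 -2.4  3.5] w 24.9 gf 60.6
shift now [-0.     -0.0009  0.0001] turn [ 0.    -0.001  0.   ] shift after turn [-0.     -0.0009  0.0001]
[-0.3197  0.6142  0.0353]
```

Touching home at 67.1 mm. A 5 N sideways load along cradle x remains; I relieve that while pressing.

```bash
J="python3 -m jog"
$J '[[0.0007,0,0.0004,0,0,0,0.015],[0,0,0,0,0,0,0.015]]' |egrep 'pos|force'
$J '[[0.0003,0,0.0004,0,0,0,0.015],[0,0,0,0,0,0,0.015]]' |egrep 'pos|force'
python3 -c "
from h import *
np.set_printoptions(suppress=True,precision=4)
to(*cr(0,0),67,124.8);print(sense()['wrist_torque'])"
```

```text
eef_pos: [439.5, 260.7, 67.1]
force: [-2.7, -1.0, 4.8]
grip_force: 60.9
eef_pos: [439.5, 260.7, 67.1]
force: [-3.4, 0.1, 8.6]
grip_force: 61.4
t 23.25 pos [439.5 260.7  67.1] F [-3.4  0.1  8.6] w 25.2 gf 61.4
shift now [-0.     -0.0009  0.0001] turn [-0.0003  0.002  -0.0001] shift after turn [-0.     -0.0009  0.0001]
[0.0189 0.6224 0.0442]
```

```bash
J="python3 -m jog"
$J '[[0.0003,0,0.0006,0,0,0,0.015],[0,0,0,0,0,0,0.015],[0,0,0,0,0,0,0.015]]' |egrep 'pos|force'
python3 - <<'E'
from prof import *
to(*cr(0,0),67,124.8);print(sense()['wrist_torque'])
s=eyes.capture('side')[:,:,::-1].copy();cv2.imwrite('pics/side9.png',s)
# visible gap check along slab side / catch: vertical profiles at y=+48.5 side, z from 20..60
g=cv2.cvtColor(s,cv2.COLOR_BGR2GRAY).astype(np.float32)
for x in(-45,-30,-20,0,20,30,45):
    P=np.array([[*cr(x,49),z] for z in range(18,58,2)]);p=proj('side',P).astype(np.float32)
    print(x,cv2.remap(g,p[:,0].reshape(1,-1),p[:,1].reshape(1,-1),1)[0].astype(int))
E
```

```text
eef_pos: [439.5, 260.7, 67.1]
force: [-4.3, 0.4, 14.3]
grip_force: 62.3
t 23.55 pos [439.5 260.7  67.1] F [-4.3  0.4 14.3] w 24.8 gf 62.3
shift now [-0. -0.  0.] turn [-0.  0. -0.] shift after turn [-0. -0.  0.]
[0.  0.9 0. ]
-45 [103  97  97 101 110 128 153 177 194 193 187 182 193 211 228 236 241 242 242 242]
-30 [115 103  98  99 108 122 144 164 182 192 205 221 232 238 241 242 242 243 243 242]
-20 [144 124 105 101 105 116 133 151 165 174 185 207 223 235 239 242 243 243 243 242]
0 [106 104 102  99  97  95  94  94  94  94 103 121 145 170 193 212 222 229 234 238]
20 [131 118 106 105 111 125 146 164 177 182 190 207 218 223 221 208 196 187 184 183]
30 [114 100 100 103 111 130 149 167 176 184 194 213 228 238 240 240 240 236 231 225]
45 [107  98  98 103 112 134 161 188 202 200 186 177 184 203 222 234 241 242 243 243]
```

The slab-to-block profile is identical at both ends (level, no gap), tilt is zero and the push is 14 N. I check it is steady, then hand in.

```bash
python3 -m jog '[[0,0,0,0,0,0,0.015],[0,0,0,0,0,0,0.015],[0,0,0,0,0,0,0.015],[0,0,0,0,0,0,0.015],[0,0,0,0,0,0,0.015]]'|egrep 'pos|force'
python3 -m jog '[[0,0,0,0,0,0,0.015],[0,0,0,0,0,0,0.015],[0,0,0,0,0,0,0.015]]'|egrep 'pos|force'
python3 -c "
from h import *
t=eyes.capture('top')
f=sense()['force'];print(f)
from rig import finish_job
if 11.5<f[2]<18.5: print(finish_job())"
```

```text
eef_pos: [439.4, 260.7, 67.1]
force: [-4.2, 0.4, 14.5]
grip_force: 62.3
eef_pos: [439.5, 260.7, 67.1]
force: [-4.4, -0.4, 14.1]
grip_force: 62.3
[-3.26910354 -0.78253952 14.08095372]
the job is handed in; nothing more can be done
None
```

I handed the job in at about 24 s. All five offcuts are in the tray, the scraper is standing on the desk clear of the block and tray, and the former is snapped home and level. The arm is still gripping it and pressing down with about 14 N. Force and position readings and camera profiles confirm the seating; the catches' own angles can't be read here.

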